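Clear the candle ledge into the drawers

ROBOT

A 7-joint arm with a two-finger parallel gripper is mounted at the origin on the work surface. World frame = base frame: x ahead of the robot, y to its left, z up, the work surface at z = 0. Lengths are in mm, angles in rad, forces in N, time in s.
With the tool pointing down it reaches from about 400 to 875 mm from the base axis. Payload 19.3 kg.
Tool frame: the origin (TCP) lies on the front face of the gripper's body, between the roots of the fingers; the fingertips stand manip.finger_overhang ahead of it and the grasp point (between the pads) lies 54 mm ahead of it (manip.finger_overhang is the distance from the TCP to the fingertips, in mm); y points along the fingers, x is the direction in which the jaws open and shut, and the axes are right-handed (so a half turn about y gives the same grasp; the last joint's range is limited). The gripper opens to 85 mm and grips with 20 to 120 N. Pads are 22 mm wide; open, the fingers measure 114 mm over their backs; the gripper's body (76 mm by 85 mm) begins 54 mm behind the grasp point. The pads swing forward as they close: fully open they stand 13 mm farther back than shut.
Start: joints at [1.203, 0.521, -0.036, 1.599, 0.021, 1.021, -0.113], TCP at [183.359, -597.492, 303.891] pointing down, gripper open.
Joint ranges: [-2.91, 2.91], [-0.3, 2.13], [-1.5, 1.42], [0.17, 2.43], [-1.26, 4.41], [0.16, 1.93], [-2.52, 2.52]. Speed limits (rad/s): [1.89, 1.89, 2.39, 2.39, 3.01, 3.01, 3.01].

INTERFACE

Orientations are given as a unit quaternion [x, y, z, w].
In Python, from rig import manip gives the robot as it stands. Calls block until the motion is done:
- manip.move_to(position, orientation): joint-space move of the TCP to a pose.
- manip.move_l(position, rotation=None, velocity=150, stop_force=None): straight line of the TCP; rotation=None keeps the orientation; velocity is the mean speed in mm/s. With stop_force (N) it stops when the force on the tool has changed by that much, and returns True; else False.
- manip.movej(angles): joint-space move.
- manip.move_gripper(opening): opening from 0.0 (shut) to 1.0 (fully open); the grip force is fixed at half the most; returns when the fingers have stopped.
- manip.wait(seconds).
- manip.ik(position, orientation): joint angles nearest the present ones, or None.
- manip.capture(name): name is "side" or "top"; returns the picture (400x640x3 uint8, red, green, blue); there is no depth.
- manip.calibration(name): a dict with "camera_matrix" (3x3 intrinsics, pixels), "R" (3x3) and "t" (3): a world point X has camera coordinates R X + t. Camera axes: x right, y down, z forward; pixel columns grow to the right and rows downward; lengths in mm; the calibration is good to about 2 mm. A picture is of the moment at which its call begins. calibration takes no time and is no camera call.
A pose or a line that the arm cannot do raises manip.IKError and nothing moves.
- manip.finish_job(): hands the job in, once; it reports no verdict.
Readings, each from a call of its own:
- manip.get_t(): time.
- manip.get_joint_pos(): joint angles.
- manip.get_joint_vel(): joint speeds.
- manip.get_joint_torque(): joint torques, N m.
- manip.get_tool_pos(): TCP position.
- manip.get_tool_rot(): TCP orientation.
- manip.get_wrist_force(): force on the tool from outside, world axes, zero at the start.
- manip.get_wrist_torque(): the same for the moment, N m.
- manip.get_finger_gap(): opening from 0.0 (shut) to 1.0 (fully open).
Only numpy, scipy, OpenCV 4.12 (cv2) and the standard library are available. Lean on these libraries where they do the work, as an engineer would, in place of code of your own. Each camera call takes 0.05 s, during which the arm holds its last target.

TASK

Tidy up after the candles: stand every green glass votive upright in the open drawer that already holds the wooden matchbox, and use the scraper block, not the fingers, to push all the wax chips along the tile into the trough at its far end. Put the white push dispenser and the scraper away in the drawer that holds the round steel tin, and shut both drawers fully, with the matchbox and the tin still in theirs; leave the snuffer, the pot and the glass jar alone.

Things in the scene. Friction and masses are not known exactly. Their poses are not given: they have to be found in the camera images.
- chest: fixed low wooden chest, 225 mm deep, 380 mm wide, 86 mm tall, with two drawers side by side; origin on the ledge under the middle of its front face; x points into the chest, y to its left end as the robot sees it, z up
- drawer_left (a joint): left drawer (chest +y side, centre line at chest y = +93 mm): how far it is pulled out in m, along chest -x; 0 is fully shut, 0.19 the most; it slides freely (about 1.5 N), stays where it is left and starts about 0.15 to 0.18 open; no knob
- drawer_right (a joint): right drawer (chest y = -93 mm), the same as the left one
- left_front (a point): middle of the outer face of the left drawer's front panel, 30 mm above the ledge, moves with the drawer (at chest x = -12 mm when shut); axes as the chest's. The panel is 182 mm wide, 12 mm thick, from 6 to 66 mm above the ledge, with a 62 mm wide finger notch in the middle of its top edge, down to 52 mm
- right_front (a point): the same point of the right drawer
- left_in (a point): centre of the left drawer's inner floor, 16 mm above the ledge, moves with the drawer; axes as the chest's. The drawer is 200 mm long inside (x) and 160 mm wide (y); side walls 6 mm thick, their top 58 mm above the ledge; when shut the inner front wall is in line with the chest's front face, so only the pulled-out length is open from above; headroom in the chest 78 mm above the ledge
- right_in (a point): the same point of the right drawer
- board: fixed candle board, 260 x 131 mm, aluminium lip all round, 5 mm thick, 36 mm tall; origin on the ledge under its centre, x along its length away from the robot, z up. From x = -125 to +60 mm is a flat terracotta tile, 121 mm wide between the lips, its top 26 mm above the ledge; from x = +60 to +125 mm is the trough. No chips lie nearer than x = -65 mm
- trough (a point): centre of the trough's floor, 6 mm above the ledge and 20 mm below the tile's top; trough is 65 mm long (board x) and 121 mm wide (board y); axes as the board's
- scraper: scraper block standing on the ledge: grey plastic foot 30 mm (x) by 90 mm (y), 12 mm tall, carrying a wooden grip 22 mm (x) by 76 mm (y) from 12 to 50 mm above its underside; origin at the centre of its underside, z up
- matchbox: small wooden matchbox 36 x 54 x 15 mm lying in one of the two drawers (either one), about 30 mm in front of the chest's front face; origin at the centre of its underside
- tin: round steel tin with a screw lid, 53 mm across, 36 mm tall, standing in the other drawer, about 30 mm in front of the chest's front face; origin at the centre of its underside
- snuffer: bystander: bronze-tone aluminium candle snuffer lying on the ledge, 190 mm long along its y; origin under its handle
- dispenser: white plastic push dispenser of balloon clips standing on the ledge: square body 46 x 46 mm, 44 mm tall, with a round push cap 30 mm across on top, 54 mm tall in all; origin at the centre of its underside, x and y across its flat sides, z up
- jar: bystander: closed glass jar, 60 mm across, 75 mm tall; origin at the centre of its underside
- pot: bystander: small terracotta pot, 80 mm across, 68 mm tall; origin at the centre of its underside
- votive_a: square green glass votive, open on top, 44 x 44 mm, 42 mm tall, walls 5 mm, with a little white wax inside; stands on the ledge at the start; origin at the centre of its underside, x and y across its flat sides, z up; may be absent (None)
- votive_b: square green glass votive, open on top, 44 x 44 mm, 42 mm tall, walls 5 mm, with a little white wax inside; stands on the ledge at the start; origin at the centre of its underside, x and y across its flat sides, z up; may be absent (None)
- votive_c: square green glass votive, open on top, 44 x 44 mm, 42 mm tall, walls 5 mm, with a little white wax inside; stands on the ledge at the start; origin at the centre of its underside, x and y across its flat sides, z up; may be absent (None)
- chip_1: ivory chip of hardened wax, 20 x 15 x 8 mm, lying flat on the tile; origin at its centre; may be absent (None)
- chip_2: ivory chip of hardened wax, 20 x 15 x 8 mm, lying flat on the tile; origin at its centre; may be absent (None)
- chip_3: ivory chip of hardened wax, 20 x 15 x 8 mm, lying flat on the tile; origin at its centre; may be absent (None)
- chip_4: ivory chip of hardened wax, 20 x 15 x 8 mm, lying flat on the tile; origin at its centre; may be absent (None)
- chip_5: ivory chip of hardened wax, 20 x 15 x 8 mm, lying flat on the tile; origin at its centre; may be absent (None)
Mind the look-alikes: they are no part of the job. Leave any purple look-alike of the matchbox alone.

How it is judged:
By the outcome, as a careful person would: the job done as asked, in the order asked, and still so for the second after the job is handed in, with the robot touching nothing.
Of votive_a, votive_b, votive_c only 2 to 3 are there at a start; the rules pass over those that are not, and their reading is None.
Of chip_1, chip_2, chip_3, chip_4, chip_5 only 3 to 5 are there at a start; the rules pass over those that are not, and their reading is None.
At some moment in a run one of votive_a, votive_b, votive_c may be knocked a few centimetres aside while the robot is not near it.
It also fails if it takes over 208 s, if anything falls off the work surface, if the arm or the gripper's body presses on something with over 40 N, if the wrist force passes 120 N, or if a joint passes its speed limit or range.

## Working session

There is one attempt and no reset: what is moved stays moved. The work goes in short steps, each a Python script; the robot and the scene stay as the last script left them, time stands still between calls to the robot, and variables do not carry over. Pictures are saved under pics/ and viewed, and the job is handed in when it is done.

```bash
ls; mkdir -p pics; python3 - <<'E'
from rig import manip
import cv2
for n in ("side","top"):
    im=manip.capture(n); cv2.imwrite(f"pics/{n}0.png",im[:,:,::-1])
    c=manip.calibration(n); print(n,c)
print(manip.get_t(),manip.finger_overhang,manip.get_tool_rot(),manip.get_tool_pos(),manip.get_finger_gap())
E
```

```text
pics
side {'camera_matrix': array([[368.29658544,   0.        , 322.94430717],
       [  0.        , 368.29658544, 207.98733335],
       [  0.        ,   0.        ,   1.        ]]), 'R': array([[-0.98499931, -0.17254202, -0.00237005],
       [-0.12194777,  0.70575551, -0.69788101],
       [ 0.12208647, -0.68712329, -0.7162098 ]]), 't': array([ 561.78329073,   56.35144382, 1246.95533264])}
top {'camera_matrix': array([[363.20748689,   0.        , 322.48489549],
       [  0.        , 363.20748689, 200.35987919],
       [  0.        ,   0.        ,   1.        ]]), 'R': array([[ 0.02940003, -0.99921871,  0.02641218],
       [-0.9887482 , -0.03294892, -0.1459156 ],
       [ 0.14667185, -0.02182507, -0.9889444 ]]), 't': array([ 56.24313931, 544.32447315, 990.97893825])}
0.1 72.6 [-0.56843798  0.42061713 -0.41998572  0.56883345] [ 183.27750505 -597.28841219  303.37942857] 0.9984482388741842
```

View pics/side0.png

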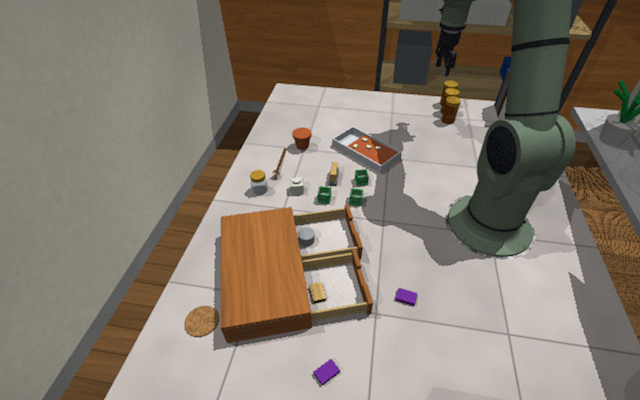

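View pics/top0.png

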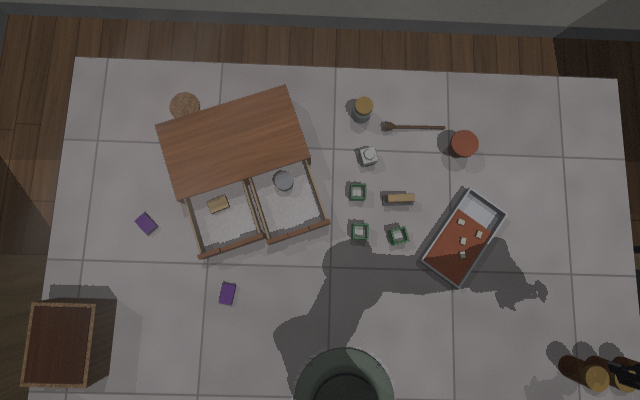

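```bash
python3 - <<'E'
from scipy.spatial.transform import Rotation as R
print(R.from_quat([-0.56843798,0.42061713,-0.41998572,0.56883345]).as_matrix().round(3))
import cv2
a=cv2.imread('pics/top0.png')
cv2.imwrite('pics/t_a.png',cv2.resize(a[0:200,160:400],None,fx=3.3,fy=3,interpolation=cv2.INTER_CUBIC))
E
```

```text
[[ 0.293 -0.     0.956]
 [-0.956  0.001  0.293]
 [-0.001 -1.    -0.   ]]
```

```bash
python3 - <<'E'
import cv2
a=cv2.imread('pics/top0.png')
def crop(a,x0,x1,y0,y1,n,f):
    b=cv2.resize(a[y0:y1,x0:x1],None,fx=f,fy=f,interpolation=cv2.INTER_CUBIC)
    for x in range((x0+9)//10*10,x1,10):
        cv2.line(b,(int((x-x0+.5)*f),0),(int((x-x0+.5)*f),6 if x%50 else 16),(0,255,255),1)
    for y in range((y0+9)//10*10,y1,10):
        cv2.line(b,(0,int((y-y0+.5)*f)),(6 if y%50 else 16,int((y-y0+.5)*f)),(0,255,255),1)
    cv2.imwrite(n,b)
crop(a,145,335,80,265,'pics/t1.png',3.2*1.3-1)
crop(a,340,510,85,295,'pics/t2.png',2.85)
crop(a,340,420,140,250,'pics/t3.png',5.4)
crop(a,415,510,180,295,'pics/t4.png',5.2)
crop(a,440,500,205,270,'pics/t5.png',9)
E
```

```text
(no output)
```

View pics/t1.png

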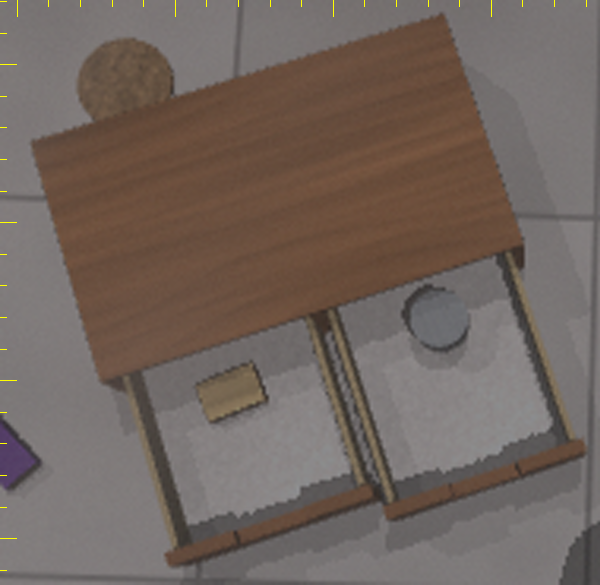

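View pics/t3.png

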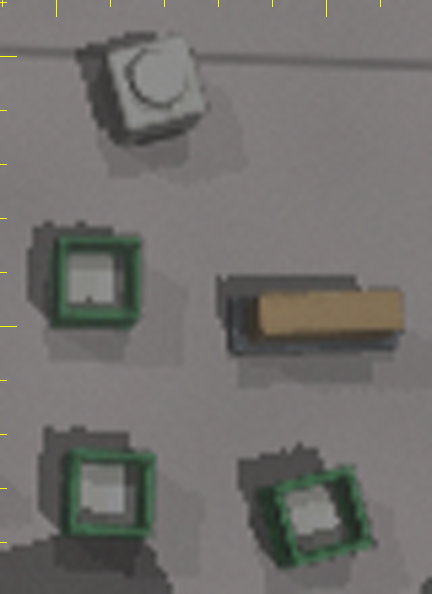

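View pics/t4.png

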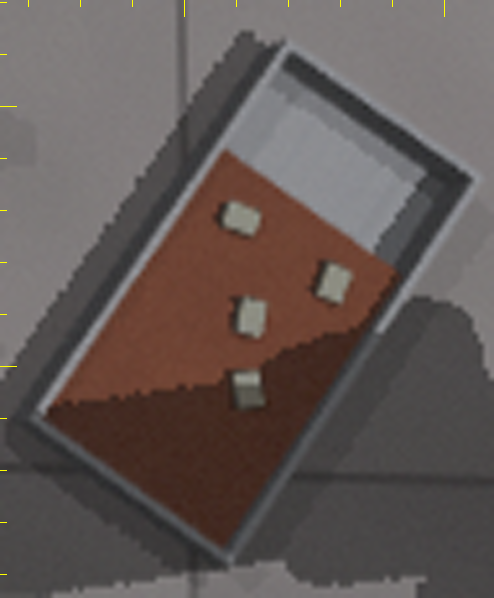

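```bash
cat > vis.py <<'E'
import numpy as np, cv2
from scipy.optimize import least_squares
CAL={'side': {'K': np.array([[368.29658544,0,322.94430717],[0,368.29658544,207.98733335],[0,0,1.]]), 'R': np.array([[-0.98499931, -0.17254202, -0.00237005],[-0.12194777,  0.70575551, -0.69788101],[ 0.12208647, -0.68712329, -0.7162098 ]]), 't': np.array([ 561.78329073,   56.35144382, 1246.95533264])},
'top': {'K': np.array([[363.20748689,0,322.48489549],[0,363.20748689,200.35987919],[0,0,1.]]), 'R': np.array([[ 0.02940003, -0.99921871,  0.02641218],[-0.9887482 , -0.03294892, -0.1459156 ],[ 0.14667185, -0.02182507, -0.9889444 ]]), 't': np.array([ 56.24313931, 544.32447315, 990.97893825])}}
def proj(X,cam='top'):
    c=CAL[cam]; p=(np.atleast_2d(X)@c['R'].T+c['t'])@c['K'].T
    return p[:,:2]/p[:,2:]
def unproj(uv,z,cam='top'):
    c=CAL[cam]; uv=np.atleast_2d(uv).astype(float)
    d=np.c_[uv,np.ones(len(uv))]@np.linalg.inv(c['K']).T@c['R']
    C=-c['R'].T@c['t']
    s=(z-C[2])/d[:,2]
    return C+d*s[:,None]
def world(pose,P):
    x,y,a=pose; P=np.atleast_2d(P).astype(float); c,s=np.cos(a),np.sin(a)
    return np.c_[x+c*P[:,0]-s*P[:,1], y+s*P[:,0]+c*P[:,1], P[:,2]]
def fit(P,uv,p0,cam='top',loss='linear'):
    r=least_squares(lambda p:(proj(world(p,P),cam)-uv).ravel(),p0,x_scale=[10,10,.1],loss=loss)
    return r.x, np.sqrt(np.mean(r.fun**2))
def crop(a,x0,x1,y0,y1,n,f):
    b=cv2.resize(a[y0:y1,x0:x1],None,fx=f,fy=f,interpolation=cv2.INTER_CUBIC)
    for x in range((x0+9)//10*10,x1,10):
        cv2.line(b,(int((x-x0+.5)*f),0),(int((x-x0+.5)*f),6 if x%50 else 16),(0,255,255),1)
    for y in range((y0+9)//10*10,y1,10):
        cv2.line(b,(0,int((y-y0+.5)*f)),(6 if y%50 else 16,int((y-y0+.5)*f)),(0,255,255),1)
    cv2.imwrite(n,b)
def c2p(p,f,x0,y0): return np.array(p,float)/f-.5+[x0,y0]
def box(lx,ly,z): return np.array([[-lx/2,-ly/2,z],[lx/2,-ly/2,z],[lx/2,ly/2,z],[-lx/2,ly/2,z]])
E
python3 - <<'E'
from vis import *
np.set_printoptions(suppress=True,precision=2)
print('cams',[-CAL[c]['R'].T@CAL[c]['t'] for c in CAL])
# chest: order back-left, back-right, front-right, front-left
P=[[225,190,86],[225,-190,86],[0,-190,86],[0,190,86]]
uv=c2p([(33,141),(443,14),(523,246),(103,381)],3.16,145,80)
ch,e=fit(P,uv,[560,200,-.2]); print('chest',ch,e)
P=[[130,65.5,36],[130,-65.5,36],[-130,-65.5,36],[-130,65.5,36]]
uv=c2p([(285,40),(480,180),(228,565),(32,415)],5.2,415,180)
bd,e=fit(P,uv,[400,-300,-.5]); print('board',bd,e)
S=[[1,1],[1,-1],[-1,-1],[-1,1]]
def V(n,uv,z,h=22):
    P=[[a*h,b*h,z] for a,b in S]; p0=unproj(np.mean(uv,0),z)[0]
    r=fit(P,uv,[p0[0],p0[1],0]); print(n,r); return r[0]
T=lambda q:c2p(q,5.4,340,140)
V('A',T([(58,236),(142,236),(138,325),(50,325)]),42)
V('B',T([(70,450),(155,450),(150,537),(62,537)]),42)
V('C',T([(270,490),(352,467),(372,543),(288,565)]),42)
V('disp',T([(108,62),(188,36),(205,108),(128,132)]),44,23)
print('cap',unproj(T([(158,78)]),54))
P=[[11,38,50],[11,-38,50],[-11,-38,50],[-11,38,50]]
print('scr',fit(P,T([(261,290),(403,290),(403,333),(258,336)]),[450,-150,0]))
tin=unproj(c2p([(441,318)],3.16,145,80),52)[0]
mb=[unproj(c2p([q],3.16,145,80),31)[0] for q in [(198,392),(255,363),(266,398),(210,422)]]
inv=lambda pose,X:(np.array([[np.cos(pose[2]),np.sin(pose[2])],[-np.sin(pose[2]),np.cos(pose[2])]])@(np.array(X)[:2]-pose[:2]))
print('tin',tin,inv(ch,tin)); print('mb',[inv(ch,m) for m in mb])
for q in [(168,550),(370,485),(388,503),(580,441)]:
    print('panel inner top',inv(ch,unproj(c2p([q],3.16,145,80),66)[0]))
for q in [(172,565),(372,497),(388,517),(584,455)]:
    print('panel outer top?',inv(ch,unproj(c2p([q],3.16,145,80),66)[0]))
for q in [(240,217),(333,283),(251,317),(247,389)]: print('chip',inv(bd,unproj(c2p([q],5.2,415,180),34)[0]))
for q in [(497,215),]: pass
print('jar',unproj([(363,103)],75),'pot',unproj([464,143],68),'snuf',unproj([[387,126],[444,127]],10))
E
```

```text
cams [array([407.99, 913.97, 933.74]), array([ 391.2 ,   95.76, 1057.96])]
chest [588.35 287.75   0.36] 0.6402373434867871
board [ 452.72 -331.04   -0.61] 0.6329758190529816
A (array([570.89, -25.44,  -0.01]), np.float64(0.6038466237751858))
B (array([459.  , -33.53,  -0.01]), np.float64(0.4212720192061802))
C (array([ 450.64, -143.7 ,    0.27]), np.float64(0.5589027864625121))
disp (array([677.93, -55.85,   0.31]), np.float64(0.8233746299936671))
cap [[678.57 -54.71  54.  ]]
scr (array([ 556.75, -147.66,    0.04]), np.float64(0.3211019885920908))
tin [594.34 183.44  52.  ] [-31.   -99.77]
mb [array([-21.57, 127.22]), array([-12.52,  71.6 ]), array([-46.13,  71.43]), array([-50.96, 124.71])]
panel inner top [-151.32  180.84]
panel inner top [-153.75    2.84]
panel inner top [-173.38   -7.08]
panel inner top [-175.82 -180.41]
panel outer top? [-164.49  181.13]
panel outer top? [-164.1     4.31]
panel outer top? [-184.75   -3.48]
panel outer top? [-188.43 -179.74]
chip [31.03 31.19]
chip [ 31.31 -29.96]
chip [-11.15  -3.63]
chip [-45.   -23.12]
jar [[822.   -33.43  75.  ]] pot [[ 716.77 -324.77   68.  ]] snuf [[ 780.26 -115.69   10.  ]
 [ 783.88 -289.49   10.  ]]
```

```bash
cat > overlay.py <<'E'
from vis import *
def draw(img,cam,items,f,x0,x1,y0,y1,name):
    b=cv2.resize(img[y0:y1,x0:x1],None,fx=f,fy=f,interpolation=cv2.INTER_CUBIC)
    for pose,lx,ly,zs in items:
        for z in zs:
            q=(proj(world(pose,box(lx,ly,z)),cam)-[x0,y0]+.5)*f
            cv2.polylines(b,[q.round().astype(int)],True,(0,0,255) if z==max(zs) else (255,0,255),1)
    cv2.imwrite(name,b)
E
python3 - <<'E'
from overlay import *
ch=[588.35,287.75,.36]
def inch(x,y): return list(world(ch,[[x,y,0]])[0][:2])+[ch[2]]
items=[(inch(112.5,0),225,380,[0,86]),((452.7,-331,-.61),260,131,[0,36]),((570.9,-25.4,0),44,44,[0,42]),((459,-33.5,0),44,44,[0,42]),((450.6,-143.7,.27),44,44,[0,42]),((678,-55.8,.31),46,46,[0,44]),((556.7,-147.7,.04),22,76,[12,50]),
(inch(-158,93),12,182,[6,66]),(inch(-180,-93),12,182,[6,66])]
draw(cv2.imread('pics/side0.png'),'side',items,4,285,405,120,215,'pics/o1.png')
draw(cv2.imread('pics/side0.png'),'side',items,3.6,210,380,200,345,'pics/o2.png')
draw(cv2.imread('pics/top0.png'),'top',items,2.2,145,510,80,300,'pics/o3.png')
E
```

```text
(no output)
```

View pics/o1.png

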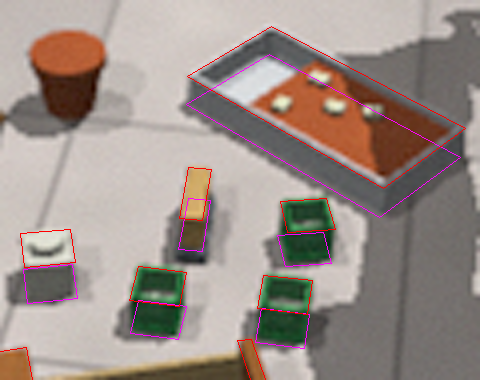

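View pics/o2.png

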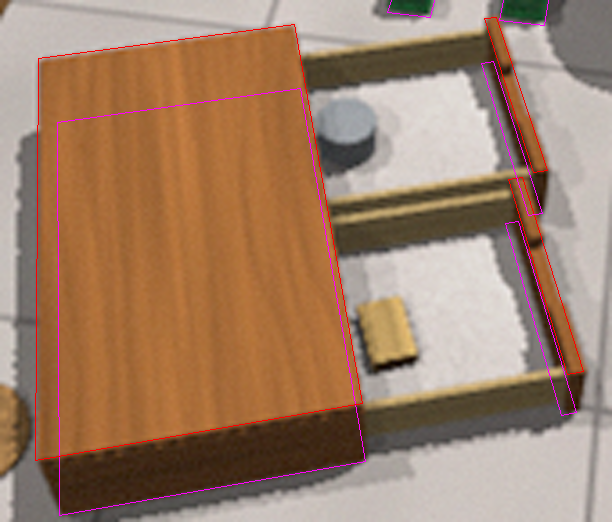

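View pics/o3.png

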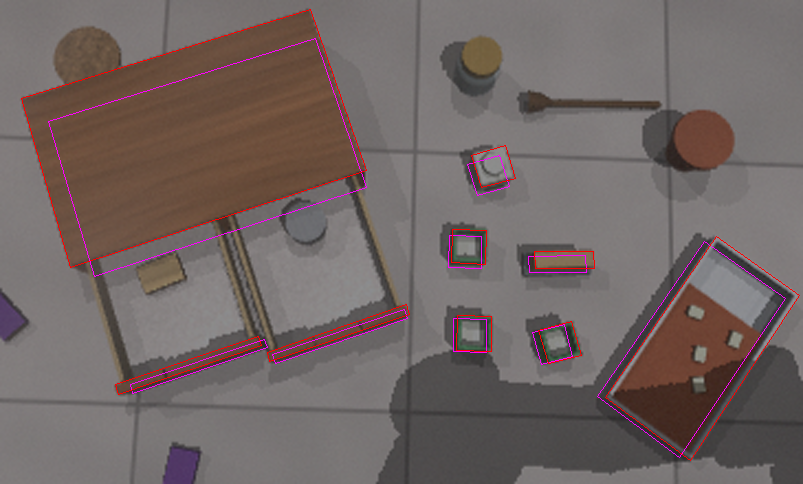

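```bash
cat > hlp.py <<'E'
from rig import manip
from vis import *
from scipy.spatial.transform import Rotation as Rot
CH=[588.35,287.75,.36]; BD=[452.72,-331.04,-.61]
def quat(a):
    x=np.array([np.cos(a),np.sin(a),0]); y=np.array([0,0,-1.]); z=np.cross(x,y)
    return Rot.from_matrix(np.c_[x,y,z]).as_quat()
def pick_angle(x,y,zs,angs):
    """choose feasible tool angle (all heights) nearest present joints; jaws axis"""
    j0=np.array(manip.get_joint_pos()); best=None
    for a in angs:
        qs=[manip.ik([x,y,z],quat(a)) for z in zs]
        if any(q is None for q in qs): continue
        d=max(abs(np.array(qs[0])-j0))+ .5*max(0,abs(qs[0][6])-2.2)*10
        if best is None or d<best[0]: best=(d,a)
    return None if best is None else best[1]
def inch(x,y): return world(CH,[[x,y,0]])[0][:2]
def inbd(x,y): return world(BD,[[x,y,0]])[0][:2]
SAFE=260
def up(z=SAFE):
    p=manip.get_tool_pos(); manip.move_l([p[0],p[1],z],velocity=250)
def snap(tag):
    for n in ("top","side"):
        cv2.imwrite(f"pics/{n}_{tag}.png",manip.capture(n)[:,:,::-1])
def stat(s=''):
    print(s,'t=%.1f'%manip.get_t(),'tcp',np.round(manip.get_tool_pos(),1),'gap %.3f'%manip.get_finger_gap(),'F',np.round(manip.get_wrist_force(),1),flush=True)
def grasp(x,y,z,angs,pre,zs=SAFE):
    a=pick_angle(x,y,[zs,z+54],angs); print('angle',a)
    manip.move_gripper(pre)
    manip.move_to([x,y,zs],quat(a))
    manip.move_l([x,y,z+54+40],velocity=250)
    manip.move_l([x,y,z+54],velocity=100)
    manip.move_gripper(0.0); stat('gripped')
    return a
E
python3 - <<'E'
from hlp import *
for n,(x,y,z,aa) in {'A':(570.9,-25.4,30,[0,1.57,-1.57,3.14]),'B':(459,-33.5,30,[0,1.57,-1.57,3.14]),'C':(450.6,-143.7,30,[.27,1.84,-1.3,3.41]),'D':(678,-55.5,30,[.31,1.88,-1.26,3.45]),
 'p42':(*inch(-102,42),46,[.36,.36+3.1416]),'p144':(*inch(-102,144),46,[.36,.36+3.1416]),'s':(556.7,-147.7,35,[.04,3.18]),
 'w0':(*inbd(-100,12),61,[-.61,2.53]),'w1':(*inbd(68,-12),61,[-.61,2.53]),
 'pd':(*inch(-115,-44),48,[.36,.36+3.14]),
 'pushL':(*inch(-175,93),-20+72,[.36+1.57,.36-1.57,.36,3.5]),'pushLe':(*inch(-15,93),-20+72,[.36+1.57,.36-1.57]),'pushRe':(*inch(-15,-93),-20+72,[.36+1.57,.36-1.57])}.items():
    for a in aa:
        q=[manip.ik([x,y,h],quat(a)) for h in (z+54,260)]
        print(n,round(a,2),[None if k is None else np.round(k,2).tolist() for k in q])
E
```

```text
A 0 [[0.26, 0.79, -0.45, 1.86, 0.56, 0.62, -0.54], [0.38, 0.55, -0.62, 1.77, 0.38, 0.95, -0.4]]
A 1.57 [[0.46, 0.88, -0.76, 1.85, 0.85, 0.78, 0.8], [0.51, 0.61, -0.82, 1.76, 0.51, 1.01, 1.06]]
A -1.57 [[-0.02, 0.75, -0.06, 1.87, 0.08, 0.52, -1.7], [0.14, 0.5, -0.27, 1.78, 0.17, 0.89, -1.78]]
A 3.14 [[-0.44, 0.86, 0.57, 1.9, -0.78, 0.62, -2.52], [-0.77, 0.87, 1.22, 1.82, -0.91, 1.15, -2.37]]
B 0 [[0.23, 0.68, -0.37, 2.15, 0.6, 0.42, -0.63], [0.43, 0.38, -0.61, 2.04, 0.29, 0.81, -0.35]]
B 1.57 [[0.41, 0.73, -0.61, 2.14, 0.85, 0.53, 0.72], [0.65, 0.45, -0.9, 2.03, 0.46, 0.87, 1.06]]
B -1.57 [[-0.0, 0.66, -0.07, 2.16, 0.13, 0.33, -1.75], [0.23, 0.34, -0.35, 2.05, 0.16, 0.78, -1.79]]
B 3.14 [[-0.34, 0.71, 0.37, 2.18, -0.71, 0.37, -2.51], [-0.82, 0.56, 1.07, 2.1, -0.65, 0.87, -2.51]]
C 0.27 [[0.51, 0.7, -0.43, 2.12, 0.64, 0.46, -0.15], [0.65, 0.39, -0.59, 2.01, 0.29, 0.82, 0.16]]
C 1.84 [[0.58, 0.72, -0.52, 2.11, 0.75, 0.5, 1.33], [0.85, 0.46, -0.87, 2.0, 0.45, 0.88, 1.58]]
C -1.3 [[0.27, 0.67, -0.11, 2.13, 0.2, 0.36, -1.31], [0.41, 0.35, -0.28, 2.02, 0.14, 0.78, -1.25]]
C 3.41 [[0.05, 0.6
[... 1808 characters left out ...]
.65, -0.04, 2.05, 0.05, 0.44, -2.05], [-0.76, 0.39, -0.04, 1.96, 0.02, 0.79, -2.02]]
pushL 0.36 [[-0.16, 0.81, -0.87, 2.02, 0.93, 0.77, -1.26], [-0.02, 0.59, -1.07, 1.93, 0.62, 1.0, -1.01]]
pushL 3.5 [[0.05, 1.07, -1.28, 2.01, 1.2, 1.12, 1.69], [0.08, 0.7, -1.27, 1.92, 0.76, 1.11, 2.0]]
pushLe 1.93 [[0.0, 1.2, -1.28, 1.6, 1.2, 1.29, 0.44], [0.0, 0.95, -1.28, 1.52, 0.92, 1.37, 0.58]]
pushLe -1.21 [[-0.38, 0.85, -0.48, 1.62, 0.51, 0.8, -2.3], [-0.15, 0.77, -0.9, 1.52, 0.63, 1.16, -2.38]]
pushRe 1.93 [[0.23, 1.06, -1.08, 1.65, 1.03, 1.1, 0.77], [0.23, 0.81, -1.07, 1.57, 0.75, 1.22, 0.95]]
pushRe -1.21 [[-0.18, 0.81, -0.34, 1.68, 0.37, 0.72, -1.92], [-0.01, 0.65, -0.61, 1.58, 0.41, 1.04, -1.95]]
```

```bash
cat >> hlp.py <<'E'
def place(x,y,z,ang,openg,zs=SAFE,vel=60):
    a=ang
    manip.move_to([x,y,zs],quat(a))
    manip.move_l([x,y,z+54+50],velocity=250)
    hit=manip.move_l([x,y,z+54],velocity=vel,stop_force=8)
    stat('placed hit=%s'%hit)
    manip.move_gripper(openg)
E
python3 - <<'E'
from hlp import *
t0=manip.get_t()
grasp(570.9,-25.4,30,[0,-1.57],.76)
up(); stat('up')
snap('a1')
x,y=inch(-102,42)
place(x,y,47,.36,.69); up(); stat('done')
snap('a2')
E
```

```text
angle 0
gripped t=4.5 tcp [571.3 -25.4  84.9] gap 0.507 F [-1.3  0.1  7.8]
up t=5.3 tcp [570.8 -25.6 258.9] gap 0.506 F [-0.5  0.3 -1.4]
placed hit=True t=8.1 tcp [478.1 291.1 100.9] gap 0.505 F [ 1.9 -1.6  9.1]
done t=9.2 tcp [477.2 290.3 259.4] gap 0.692 F [-0.7  0.5  0.1]
```

```bash
python3 - <<'E'
from vis import *
crop(cv2.imread('pics/top_a2.png'),150,510,80,300,'pics/v1.png',2.2)
E
```

```text
(no output)
```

View pics/v1.png

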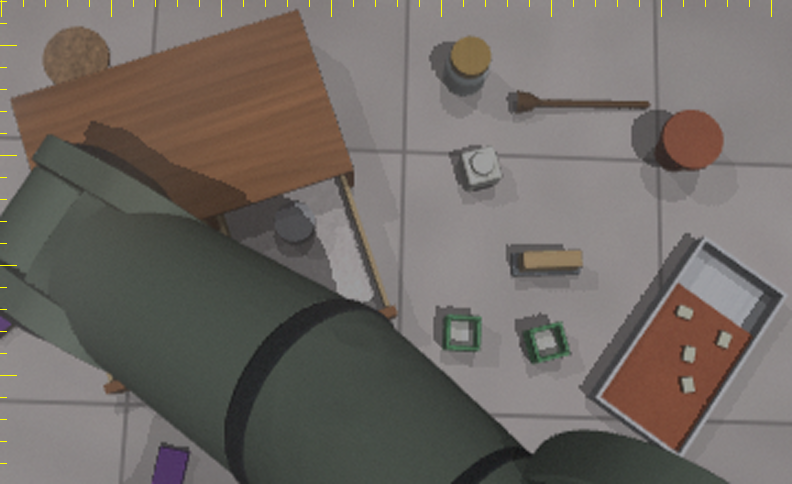

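View pics/side_a2.png

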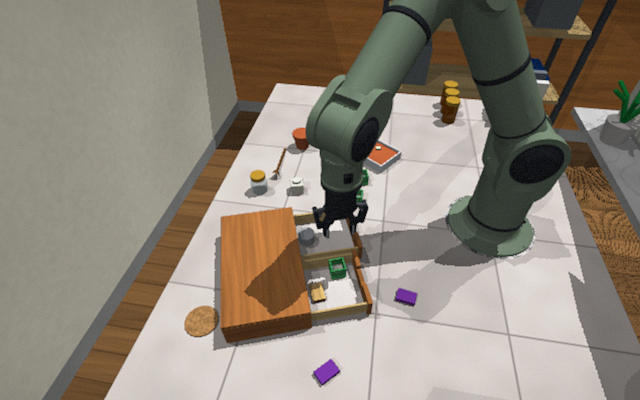

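Votive A stands in the left drawer at side (337,267). B and C are unmoved, at top (360,231) and (398,235). Next is B.

```bash
python3 - <<'E'
from hlp import *
grasp(459,-33.5,30,[0,-1.57],.76)
up(); stat('up'); snap('b1')
x,y=inch(-102,93.5)
place(x,y,47,.36,.69); up(); stat('done')
snap('b2')
crop(cv2.imread('pics/side_b2.png'),210,410,110,330,'pics/v2.png',2.7)
crop(cv2.imread('pics/top_b2.png'),340,510,80,300,'pics/v3.png',2.7)
E
```

```text
angle 0
gripped t=12.3 tcp [459.4 -33.6  84.9] gap 0.510 F [-3.   0.2 12.8]
up t=13.1 tcp [458.9 -33.8 259.1] gap 0.499 F [ 0.6 -0.2 -1.2]
placed hit=True t=16.0 tcp [459.9 339.3 100.9] gap 0.497 F [ 1.1 -0.5  8.2]
done t=17.1 tcp [459.1 338.4 259.4] gap 0.690 F [ 0.8 -0.2 -0.7]
```

View pics/v2.png

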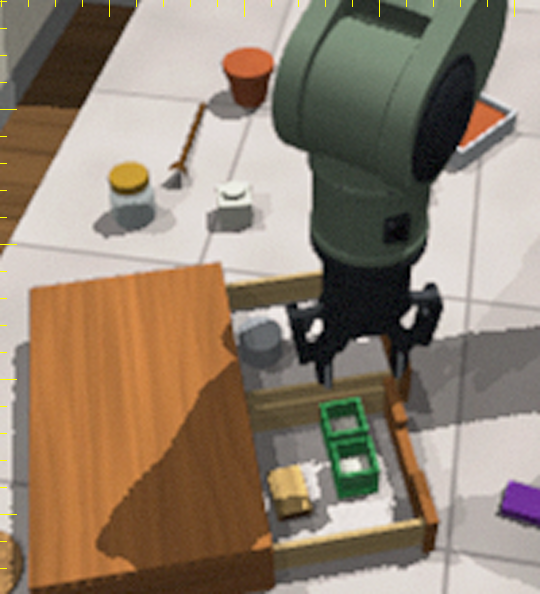

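View pics/v3.png

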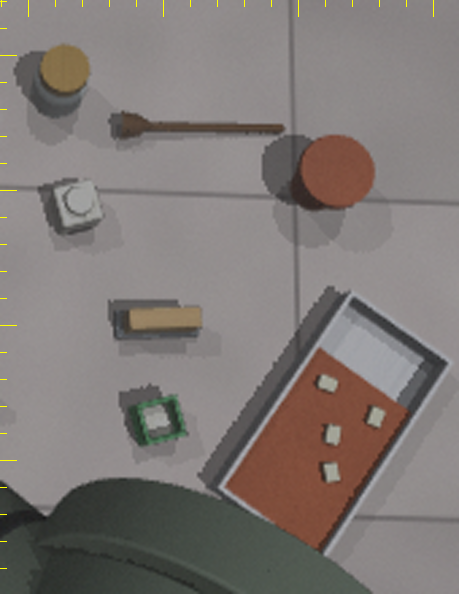

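A and B are both upright in the left drawer, and C hasn't moved (top 399,235). Now C.

```bash
python3 - <<'E'
from hlp import *
grasp(450.6,-143.7,30,[.27,-1.30],.76)
up(); stat('up'); snap('c1')
x,y=inch(-102,145)
place(x,y,47,.36,.69); up(); stat('done')
manip.move_gripper(.6)
manip.move_to([470,-100,300],quat(0.04))
snap('c2')
crop(cv2.imread('pics/side_c2.png'),210,410,110,330,'pics/v4.png',2.7)
crop(cv2.imread('pics/top_c2.png'),150,510,80,300,'pics/v5.png',2.2)
stat()
E
```

```text
angle -1.3
gripped t=20.8 tcp [ 451.  -143.9   84.9] gap 0.505 F [-1.8  0.4 12.3]
up t=21.6 tcp [ 450.4 -143.9  259.1] gap 0.503 F [-0.  -0.2 -2.2]
placed hit=True t=25.0 tcp [441.8 387.4 101. ] gap 0.501 F [ 0.9 -0.8  8.3]
done t=26.1 tcp [441.1 386.5 259.5] gap 0.689 F [-0.2  0.2 -0.3]
 t=28.2 tcp [470.2 -99.1 300. ] gap 0.599 F [ 0.2 -0.3  0. ]
```

View pics/v4.png

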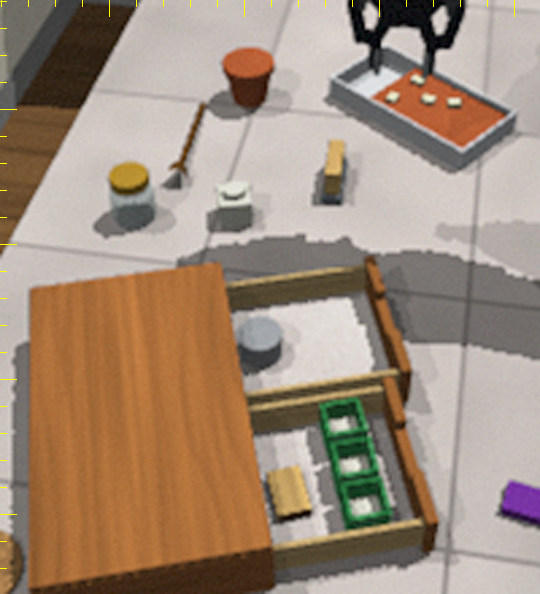

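View pics/v5.png

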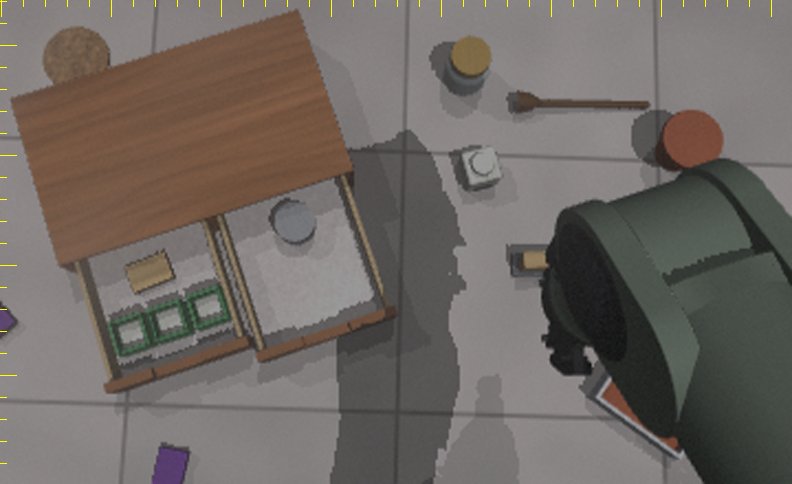

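```bash
cat >> hlp.py <<'E'
def sweep(yb,x0=-102,x1=68,ang=-.61,z0=None):
    p=inbd(x0,yb); 
    manip.move_to([*p,200],quat(ang))
    manip.move_l([*p,z0+12],velocity=200)
    hit=manip.move_l([*p,z0-3],velocity=25,stop_force=4)
    zc=manip.get_tool_pos()[2]; stat('contact %s'%hit)
    zz=zc+0.6
    manip.move_l([*p,zz],velocity=30)
    q=inbd(x1,yb)
    hit=manip.move_l([*q,zz],velocity=70,stop_force=25); stat('swept hit=%s'%hit)
    up(200)
E
python3 - <<'E'
from hlp import *
grasp(556.7,-147.7,35,[.04],.6)
zg=manip.get_tool_pos()[2]
up(200); stat('up')
sweep(13,z0=zg+26)
p=inbd(-100,20); manip.move_to([p[0]-0,p[1]+170,220],quat(-.61))
snap('s1'); stat()
crop(cv2.imread('pics/side_s1.png'),285,405,110,200,'pics/v6.png',5)
crop(cv2.imread('pics/top_s1.png'),340,510,150,300,'pics/v7.png',4)
E
```

```text
angle 0.04
gripped t=30.6 tcp [ 557.  -147.7   89.6] gap 0.253 F [-0.4 -0.8  5.5]
up t=31.2 tcp [ 556.8 -148.   200.3] gap 0.250 F [ 0.2 -0.3 -0.5]
contact True t=32.9 tcp [ 376.9 -262.5  122.9] gap 0.251 F [-0.9 -2.5  6.3]
swept hit=False t=35.7 tcp [ 515.8 -359.3  123.6] gap 0.244 F [ 0.2 -0.  -0.8]
 t=37.4 tcp [382.9 -88.  219.8] gap 0.246 F [ 0.5  0.2 -0.3]
```

View pics/v6.png

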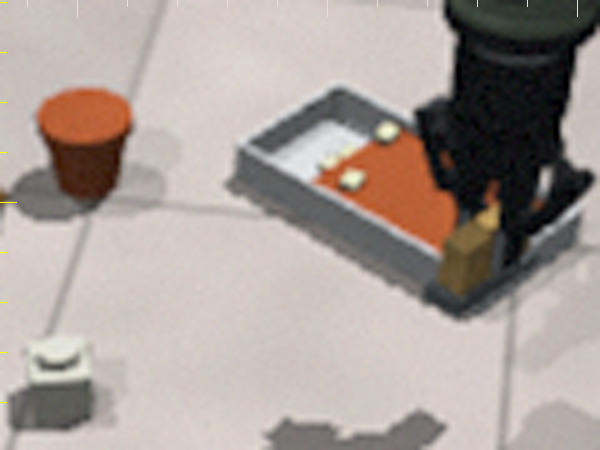

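View pics/v7.png

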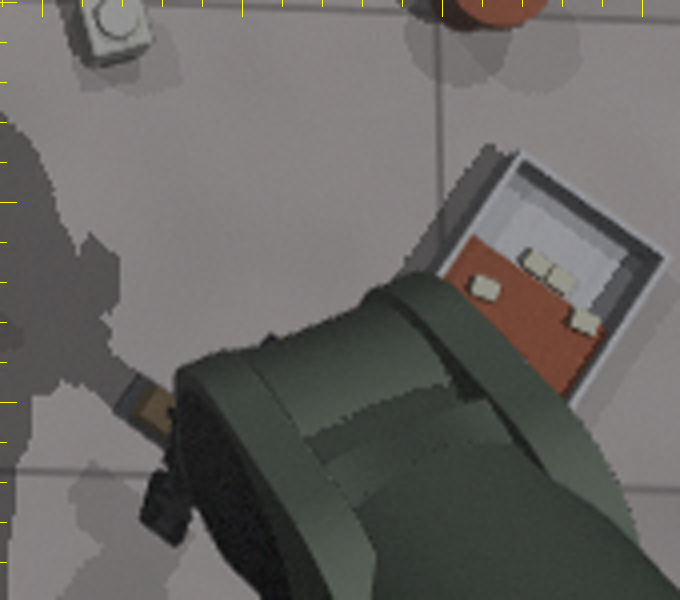

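```bash
python3 - <<'E'
from overlay import *
p=(382.9,-88,-.61)
dz=219.8-89.6
its=[(p,30,90,[dz,dz+12]),(p,22,76,[dz+12,dz+50]),((452.7,-331,-.61),260,131,[0,36]),((452.7,-331,-.61),250,121,[26])]
draw(cv2.imread('pics/side_s1.png'),'side',its,7,325,405,125,195,'pics/o4.png')
draw(cv2.imread('pics/top_s1.png'),'top',its,5,365,505,180,290,'pics/o5.png')
E
```

```text
(no output)
```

View pics/o4.png

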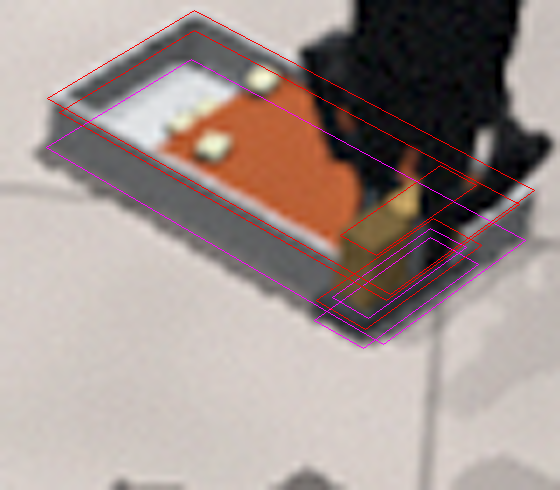

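View pics/o5.png

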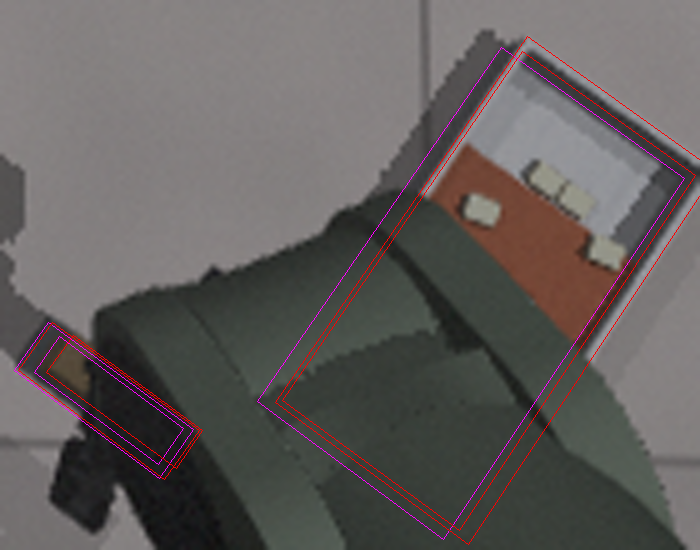

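```bash
python3 - <<'E'
from overlay import *
its=[((452.7,-331,-.61),260,131,[36])]
draw(cv2.imread('pics/side0.png'),'side',its,9,326,406,122,184,'pics/o6.png')
draw(cv2.imread('pics/top0.png'),'top',its,5.5,412,512,182,290,'pics/o7.png')
E
```

```text
(no output)
```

View pics/o6.png

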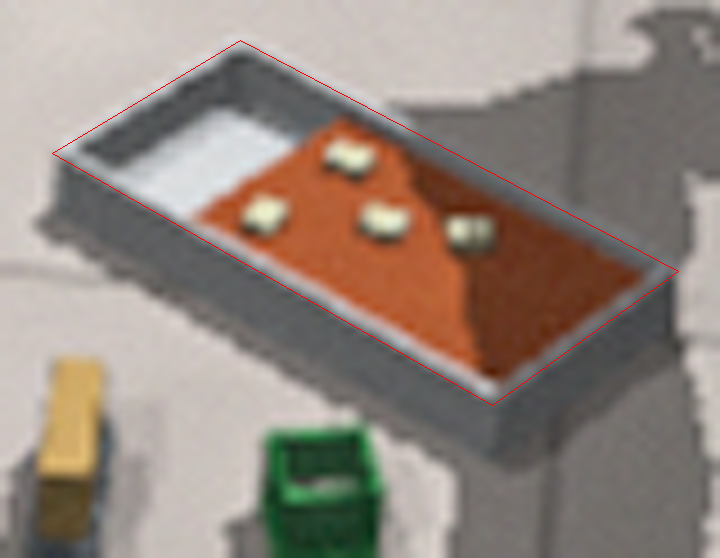

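View pics/o7.png

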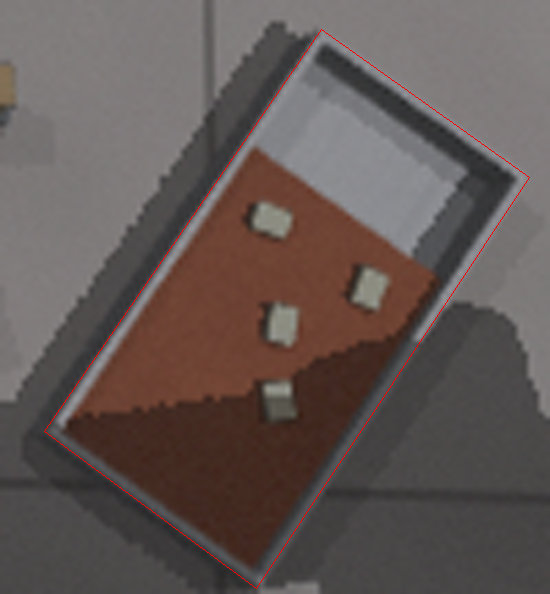

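```bash
python3 - <<'E'
from hlp import *
inv=lambda pose,X:(np.array([[np.cos(pose[2]),np.sin(pose[2])],[-np.sin(pose[2]),np.cos(pose[2])]])@(np.array(X)[:2]-pose[:2]))
for q in [(485,288),(585,320),(537,262),(560,279)]: print('chip',[inv(BD,unproj(c2p([q],4,340,150),z)[0]).round(1) for z in (34,14)])
stat()
E
```

```text
chip [array([30.4, 30.7]), array([36.8, 25.1])]
chip [array([ 54.4, -39.6]), array([ 61.3, -46.6])]
chip [array([68.6, 10.8]), array([75.7,  4.9])]
chip [array([68.3, -9.2]), array([ 75.4, -15.5])]
 t=37.4 tcp [382.9 -88.  219.8] gap 0.246 F [ 0.5  0.2 -0.3]
```

```bash
python3 - <<'E'
from hlp import *
manip.move_to([450,-110,200],quat(-.61))
manip.move_l([450,-110,102],velocity=200)
manip.wait(.3)
print(manip.move_l([450,-110,88],velocity=25,stop_force=8)); stat('down')
manip.move_gripper(.55)
manip.move_l([450,-110,88.6],velocity=50)
manip.wait(.2); stat('at')
manip.move_gripper(0); stat('regrip')
snap('s2')
zg=manip.get_tool_pos()[2]
open('zg','w').write(str(zg))
up(140)
E
```

```text
True
down t=39.2 tcp [ 450.2 -109.7   90.2] gap 0.249 F [1.  0.4 5.2]
at t=40.1 tcp [ 450.  -110.    88.6] gap 0.547 F [-0.7 -0.9 -0.8]
regrip t=40.4 tcp [ 450.  -110.    88.8] gap 0.248 F [-1.   0.7  5.1]
```

```bash
python3 - <<'E'
from hlp import *
zg=float(open('zg').read())
def sw(yb,x0,x1):
    p=inbd(x0,yb); z=zg+26.6
    manip.move_to([*p,200],quat(-.61))
    manip.move_l([*p,z+30],velocity=200); manip.wait(.2)
    h=manip.move_l([*p,z],velocity=40,stop_force=10); stat('down hit=%s want %.1f'%(h,z))
    if h: up(200); return False
    h=manip.move_l([*inbd(x1,yb),z],velocity=70,stop_force=25); stat('swept hit=%s'%h)
    up(200); return True
if sw(9,-98,70): sw(-10,-98,70)
manip.move_to([450,-110,220],quat(-.61))
manip.move_to([382.9,-60,220],quat(-.61))
snap('s3'); stat()
crop(cv2.imread('pics/side_s3.png'),285,405,110,200,'pics/v8.png',5)
crop(cv2.imread('pics/top_s3.png'),340,510,150,300,'pics/v9.png',4)
E
```

```text
down hit=True want 115.3 t=43.0 tcp [ 377.4 -267.3  114.8] gap 0.250 F [-1.1  0.3  9.4]
 t=44.8 tcp [383.3 -60.9 219.9] gap 0.248 F [ 1.3  0.7 -2.5]
```

View pics/v8.png

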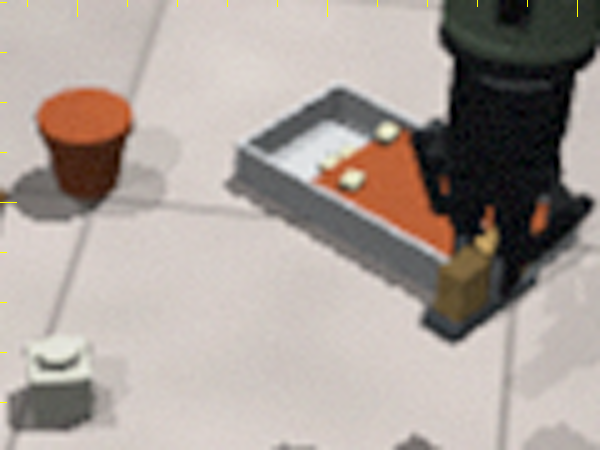

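View pics/v9.png

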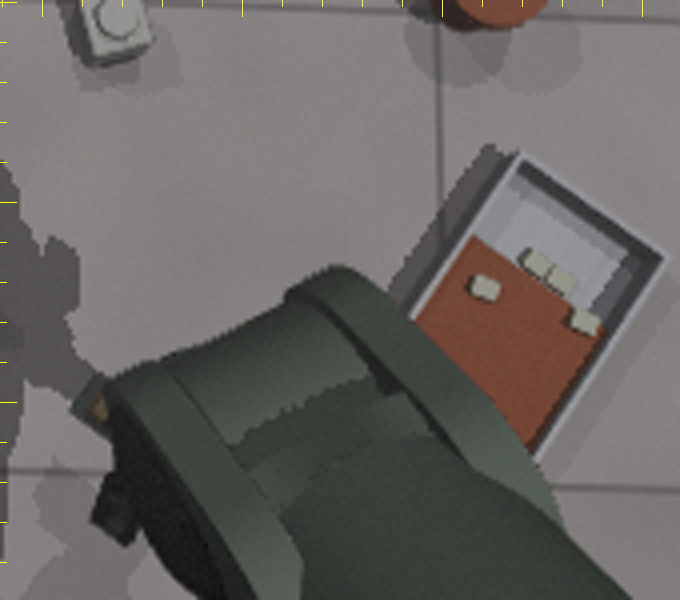

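```bash
python3 - <<'E'
from hlp import *
zg=float(open('zg').read())
def sw(yb,x0,x1):
    p=inbd(x0,yb); z=zg+27.2
    manip.move_to([*p,200],quat(-.61))
    manip.move_l([*p,z+20],velocity=200); manip.wait(.2)
    h=manip.move_l([*p,z],velocity=30,stop_force=20); stat('down hit=%s want %.1f'%(h,z))
    if h: up(200); return False
    h=manip.move_l([*inbd(x1,yb),z],velocity=70,stop_force=25); stat('swept hit=%s'%h)
    up(200); return True
if sw(9,-98,70): sw(-11,-98,70)
manip.move_to([382.9,-60,220],quat(-.61))
snap('s4'); stat()
crop(cv2.imread('pics/side_s4.png'),285,405,110,200,'pics/v10.png',5)
crop(cv2.imread('pics/top_s4.png'),340,510,150,300,'pics/v11.png',4)
E
```

```text
down hit=False want 115.9 t=47.1 tcp [ 377.6 -267.5  116. ] gap 0.249 F [ 0.3 -0.1 -1.1]
swept hit=False t=49.6 tcp [ 515.1 -363.7  116. ] gap 0.250 F [-0.  -0.1 -0.8]
down hit=False want 115.9 t=52.3 tcp [ 366.2 -283.9  116. ] gap 0.248 F [-0.3 -0.6 -1.2]
swept hit=False t=54.9 tcp [ 503.7 -380.1  116. ] gap 0.244 F [ 0.1 -0.8 -0.9]
 t=56.8 tcp [383.4 -60.6 219.9] gap 0.247 F [-0.7 -0.1 -1.2]
```

View pics/v10.png

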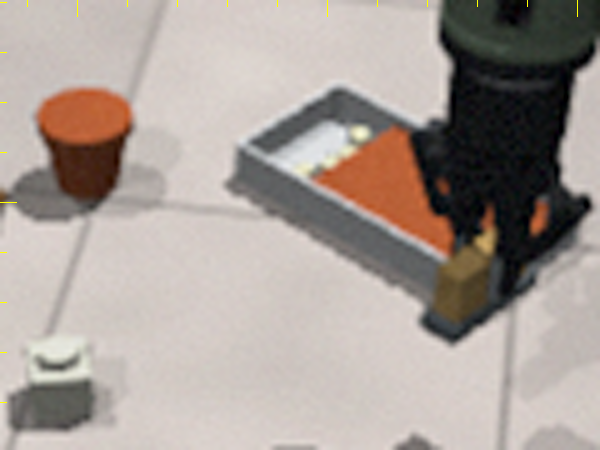

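View pics/v11.png

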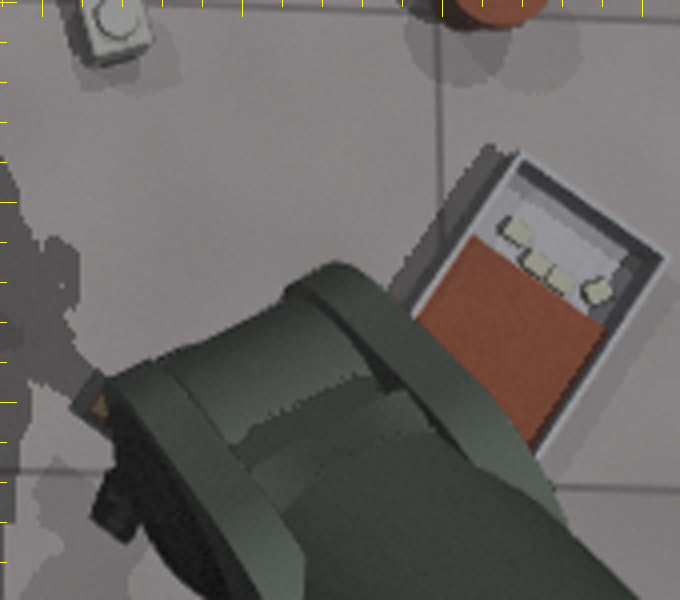

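```bash
python3 - <<'E'
from hlp import *
zg=float(open('zg').read())
x,y=inch(-115,-121); zt=zg+16
a=pick_angle(x,y,[240,zt],[.36]); print(a)
manip.move_to([x,y,240],quat(.36))
manip.move_l([x,y,zt+30],velocity=200); manip.wait(.2)
h=manip.move_l([x,y,zt-1],velocity=40,stop_force=8); stat('down %s want %.1f'%(h,zt))
if manip.get_tool_pos()[2]<zt+2.5:
    manip.move_gripper(.55); up(); 
    manip.move_to([560,-120,300],quat(.31))
snap('d1'); stat()
crop(cv2.imread('pics/side_d1.png'),210,410,110,330,'pics/v12.png',2.7)
crop(cv2.imread('pics/top_d1.png'),150,410,80,265,'pics/v13.png',3)
E
```

```text
0.36
down True want 104.7 t=59.3 tcp [523.5 134.1 104.7] gap 0.249 F [ 1.3 -0.3  9.3]
 t=61.5 tcp [ 560.1 -118.1  299.9] gap 0.549 F [ 0.2  0.1 -0.3]
```

View pics/v12.png

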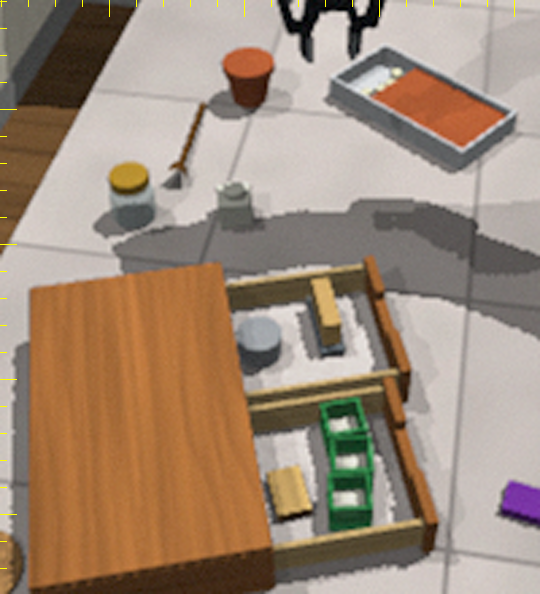

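View pics/v13.png

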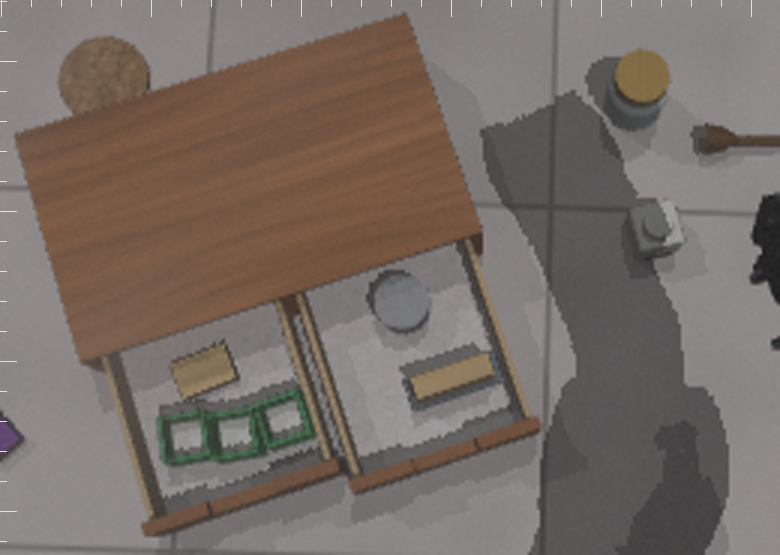

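```bash
python3 - <<'E'
from hlp import *
grasp(678.2,-55.3,28,[.31],.82)
zg=manip.get_tool_pos()[2]
up()
x,y=inch(-116,-43); zt=zg+16
manip.move_to([x,y,240],quat(.36))
manip.move_l([x,y,zt+30],velocity=200); manip.wait(.2)
h=manip.move_l([x,y,zt-1],velocity=40,stop_force=8); stat('down %s want %.1f'%(h,zt))
if manip.get_tool_pos()[2]<zt+2.5:
    manip.move_gripper(.72); up(); 
    manip.move_gripper(0)
    manip.move_to([470,-120,300],quat(.36))
snap('d2'); stat()
crop(cv2.imread('pics/side_d2.png'),210,410,110,330,'pics/v14.png',2.7)
crop(cv2.imread('pics/top_d2.png'),150,410,80,265,'pics/v15.png',3)
E
```

```text
angle 0.31
gripped t=64.1 tcp [678.6 -55.2  82.8] gap 0.531 F [-0.1 -0.1  5.4]
down True want 98.8 t=67.8 tcp [495.1 206.7  98.7] gap 0.527 F [ 2.  -0.8  9.3]
 t=70.9 tcp [ 470.4 -118.8  300. ] gap 0.002 F [ 0.4 -0.2  0.4]
```

View pics/v14.png

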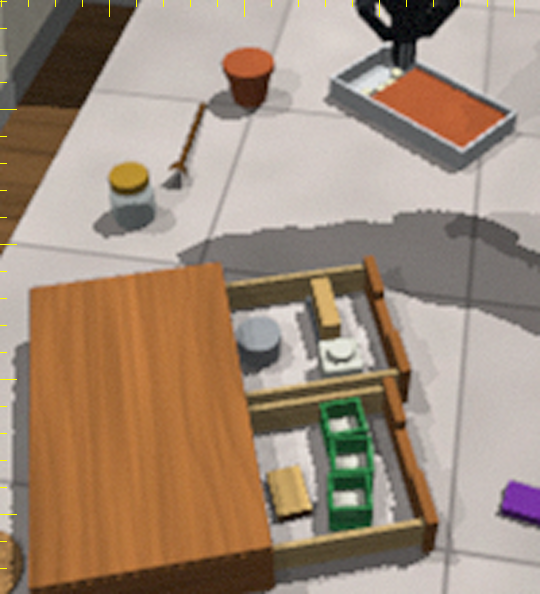

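View pics/v15.png

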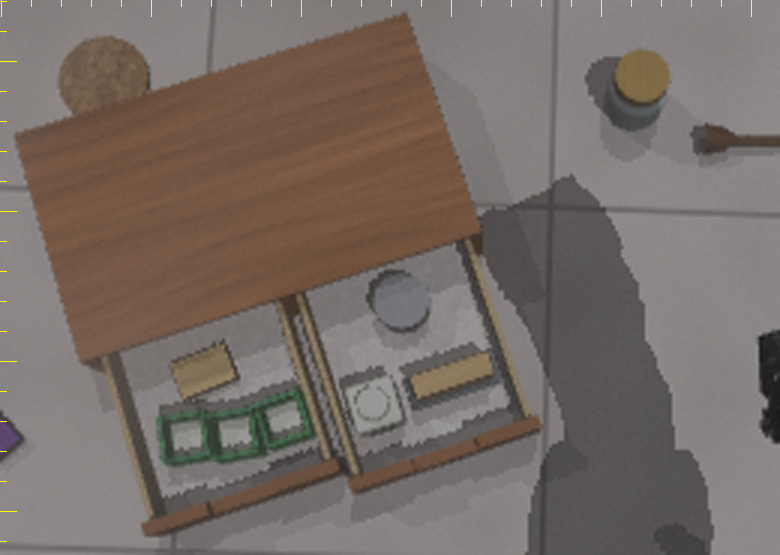

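```bash
cat >> hlp.py <<'E'
def shut(yc,xs,tag):
    z=102.6
    s=inch(xs,yc); e=inch(-14,yc)
    a=None
    for c in (.36-np.pi/2,.36+np.pi/2):
        if all(manip.ik([*inch(x,yc),zz],quat(c)) is not None for x,zz in ((xs,220),(xs,z),(-14,z))): a=c;break
    print('ang',a)
    manip.move_to([*s,220],quat(a))
    manip.move_l([*s,z],velocity=200)
    m=inch(-35,yc)
    h=manip.move_l([*m,z],velocity=60,stop_force=20); stat('mid %s'%h)
    if not h:
        h=manip.move_l([*e,z],velocity=20,stop_force=18); stat('end %s'%h)
    p=np.array(manip.get_tool_pos())[:2]-CH[:2]; c,s_=np.cos(CH[2]),np.sin(CH[2])
    print('chest xy',c*p[0]+s_*p[1],-s_*p[0]+c*p[1])
E
python3 - <<'E'
from hlp import *
shut(-93,-225,'R')
s=inch(-70,-93); manip.move_l([*s,102.6],velocity=150); up(240)
manip.move_to([470,-120,300],quat(.36-np.pi/2))
snap('e1')
crop(cv2.imread('pics/side_e1.png'),210,410,110,330,'pics/v16.png',2.7)
crop(cv2.imread('pics/top_e1.png'),150,410,80,265,'pics/v17.png',3)
E
```

```text
ang -1.2107963267948967
mid False t=76.8 tcp [588.4 188.3 102.7] gap -0.001 F [-1.1 -0.1 -1.1]
end True t=77.4 tcp [599.2 192.4 102.1] gap -0.000 F [ 0.  -0.2  0. ]
chest xy -23.4162850817221 -93.03861354989371
```

View pics/v16.png

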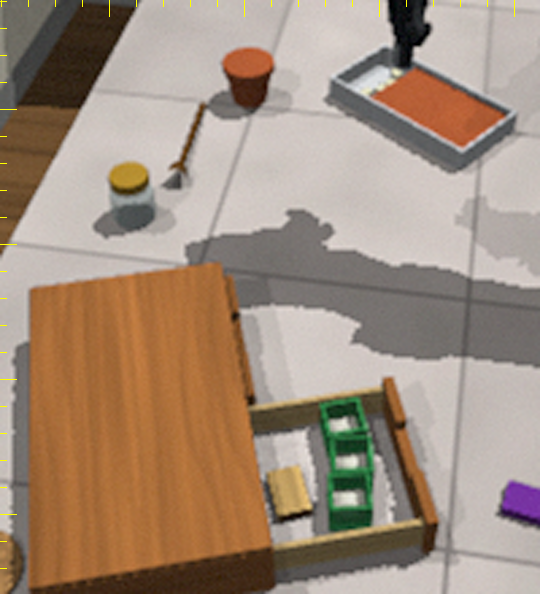

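View pics/v17.png

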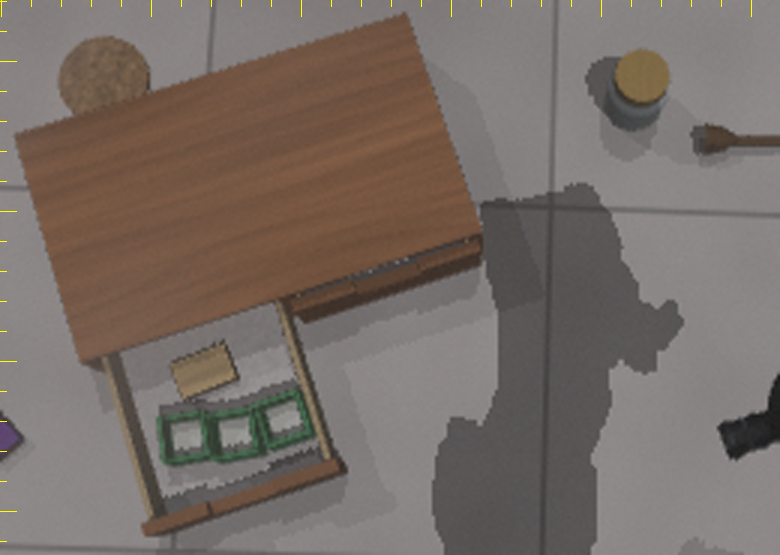

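```bash
python3 - <<'E'
from hlp import *
shut(93,-205,'L'); manip.wait(.3); stat()
s=inch(-70,93); manip.move_l([*s,102.6],velocity=150); up(240)
manip.move_to([470,-120,300],quat(.36-np.pi/2))
snap('e2')
from overlay import draw
def ic(x,y): return [*inch(x,y),CH[2]]
its=[(ic(112.5,0),225,380,[86]),(ic(-6,93),12,182,[6,66]),(ic(-6,-93),12,182,[6,66])]
draw(cv2.imread('pics/side_e2.png'),'side',its,5,270,330,200,320,'pics/o8.png')
draw(cv2.imread('pics/top_e2.png'),'top',its,4.2,165,320,130,210,'pics/o9.png')
E
```

```text
ang -1.2107963267948967
mid False t=85.2 tcp [522.8 362.4 102.7] gap 0.000 F [-1.3 -0.4 -1.1]
end True t=85.9 tcp [533.6 366.5 102. ] gap -0.000 F [-0.1 -0.2 -0.1]
chest xy -23.517761698248922 92.96360558883899
 t=86.2 tcp [533.2 366.3 101.9] gap -0.001 F [-0.2 -0.2  0.1]
```

View pics/o8.png

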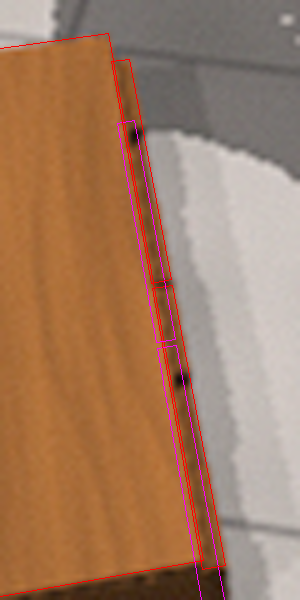

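View pics/o9.png

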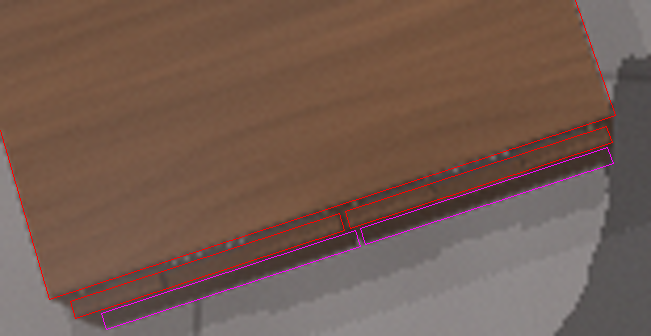

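```bash
python3 - <<'E'
from hlp import *
def cx():
    p=np.array(manip.get_tool_pos())[:2]-CH[:2]; return np.cos(CH[2])*p[0]+np.sin(CH[2])*p[1]
a=.36-np.pi/2
for yc in (93,-93):
    manip.move_to([*inch(-60,yc),200],quat(a))
    manip.move_l([*inch(-60,yc),102.6],velocity=150)
    manip.move_l([*inch(-32,yc),102.6],velocity=60); manip.wait(.4)
    f=manip.get_wrist_force()
    x=-28
    while x<-16:
        h=manip.move_l([*inch(x,yc),102.6],velocity=8,stop_force=6)
        F=np.array(manip.get_wrist_force())-f; print(yc,x,round(cx(),2),h,F.round(1))
        if h or F[0]<-5: break
        x+=1
    manip.wait(.2)
    manip.move_l([*inch(-60,yc),102.6],velocity=60); up(240)
manip.move_to([470,-120,300],quat(a))
snap('f'); stat()
E
```

```text
93 -28 -28.05 False [0.3 0.2 0. ]
93 -27 -26.97 False [-0.2  0.9 -0.2]
93 -26 -25.97 False [0.1 0.5 1.5]
93 -25 -24.96 False [0.1 0.5 0.1]
93 -24 -23.94 False [ 0.3  0.4 -0.2]
93 -23 -23.63 True [ 0.2 -0.8 -0. ]
-93 -28 -28.04 False [ 0.4 -0.9  0.4]
-93 -27 -26.96 False [ 0.3 -0.7  0.2]
-93 -26 -25.95 False [-0.  -0.1 -0.5]
-93 -25 -24.96 False [-0.8 -0.2  0.1]
-93 -24 -23.97 False [-0.2  0.3 -1.2]
-93 -23 -23.55 True [ 0.  -0.1  0.1]
 t=103.9 tcp [ 470.5 -118.8  299.7] gap 0.001 F [-0.4  0.4  0.2]
```

View pics/side_f.png

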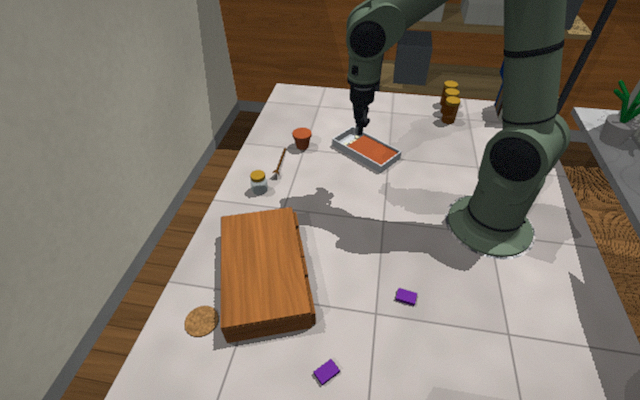

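View pics/top_f.png

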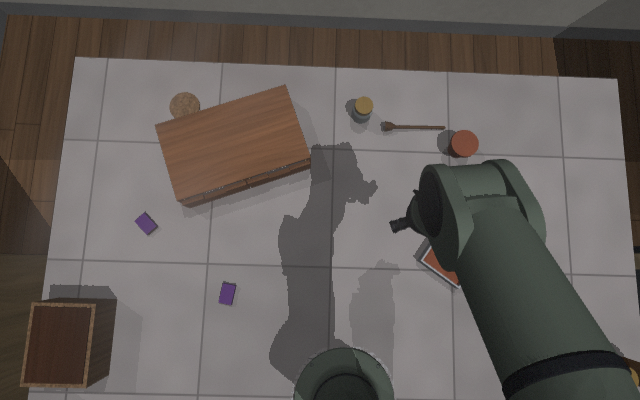

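Both drawers stop rigidly at the shut position, with chest-frame tool x at -23.6 and no travel below 6 N. The snuffer, pot and jar haven't moved. I'm handing in now.

```bash
python3 - <<'E'
from rig import manip
print(manip.finish_job(), manip.get_t())
E
```

```text
the job is handed in; nothing more can be done
the job is handed in; nothing more can be done
```

The job is done and handed in at about 104 s of the 208 s allowed:

- **Votives:** all three green votives (all three were there) went into the left drawer with the matchbox. The last picture before shutting showed them upright. One had been knocked slightly aside inside the drawer, and I left it there.
- **Wax:** all four chips present were pushed into the trough with the scraper. The first sweep stopped its descent about 7 mm above the tile, too high to clear everything, and left two chips on the tile. I set the scraper down, gripped it again and made two more sweeps. The picture after that shows a clear tile and all four chips in the trough.
- **Dispenser and scraper:** both stand in the right drawer with the tin.
- **Drawers:** both are shut. A second slow press on each met a hard stop at the expected shut position, and the shut model fits both pictures to about 1–2 mm.
- **Left alone:** the snuffer, pot, jar and purple look-alikes are where they started.

I could not see inside the drawers after closing, so the contents are confirmed only up to the last pictures before each was shut.

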